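# Pop open the touch-latch glass cupboard

## Task

Get at the glass in the cupboard with the dark wood door: press the door at its brass mark and let go so that the spring pops it ajar, then push the door from behind with the fingertips until it is wide open, about square to the cupboard's front. Only touch and push, gently: do not grip or lift anything; leave the pale door shut, and the jigger and the upturned tumbler where they stand. Finish with the hand clear.

Things in the scene. Friction and masses are not known exactly. Their poses are not given: they have to be found in the camera images.
- dark: small counter-top cupboard with the dark brown wood door: grey carcass 150 deep (x) x 170 wide (y) x 200 mm high, fixed to the worktop, feet included. Origin at the centre of its underside on the worktop; its front (door side) faces its own -x, its z is up. A plain push latch (sprung plunger) sits low inside, below 95 mm; a glass stands inside at the back
- dark_door (a joint): angle of the dark brown wood door (rad), hinged upright at the cupboard's left (+y) edge seen from the robot. 0 latched shut; negative pressed in; opens towards the robot, to 1.65. Pressed past -0.03 (4 mm at the mark, about 3 N) the latch lets go; once no longer pressed, the door springs out to about 0.43. From there it turns with slight drag and stays where left; it cannot latch again
- dark_door_mark (a point): centre of the brass press mark, a flat 24 mm disc on the outer face of the dark brown wood door, moving with it: 136 mm from the hinge axis, 30 mm from the free (right) edge, 30 mm below the door's top, 172 mm above the worktop. Its -x is the door's outward normal. Pressed in, the door meets a soft stop some 6 mm in (6 N gets there)
- dark_door_hinge (a point): point on the dark brown wood door's hinge axis, 172 mm above the worktop. The axis lies in the door's inner face; the door is 166 wide from there, 12 thick, and spans 8 to 202 mm above the worktop. Shut, its inner face stands 10 mm in front of the carcass
- light: small counter-top cupboard with the pale wood door: grey carcass 150 deep (x) x 170 wide (y) x 200 mm high, fixed to the worktop, feet included. Origin at the centre of its underside on the worktop; its front (door side) faces its own -x, its z is up. A plain push latch (sprung plunger) sits low inside, below 95 mm; a glass stands inside at the back
- light_door (a joint): angle of the pale wood door (rad), hinged upright at the cupboard's right (-y) edge seen from the robot. 0 latched shut; negative pressed in; opens towards the robot, to 1.65. Pressed past -0.03 (4 mm at the mark, about 3 N) the latch lets go; once no longer pressed, the door springs out to about 0.43. From there it turns with slight drag and stays where left; it cannot latch again
- light_door_mark (a point): centre of the brass press mark, a flat 24 mm disc on the outer face of the pale wood door, moving with it: 136 mm from the hinge axis, 30 mm from the free (left) edge, 30 mm below the door's top, 172 mm above the worktop. Its -x is the door's outward normal. Pressed in, the door meets a soft stop some 6 mm in (6 N gets there)
- light_door_hinge (a point): point on the pale wood door's hinge axis, 172 mm above the worktop. The axis lies in the door's inner face; the door is 166 wide from there, 12 thick, and spans 8 to 202 mm above the worktop. Shut, its inner face stands 10 mm in front of the carcass
- jigger: steel double jigger, hourglass shape, 43 diameter x 73 mm high, standing near the dark-doored cupboard; origin at the centre of its underside. A bystander
- tumbler: clear glass tumbler standing upside down between the cupboards, 78 diameter x 92 mm high; origin at the centre of its underside. A bystander

How it is judged:
By the outcome, as a careful person would: the job done as asked, in the order asked, and still so for the second after the job is handed in, with the robot touching nothing.
It also fails if it takes over 45 s, if anything falls off the work surface, if the arm or the gripper's body presses on something with over 40 N, if the wrist force passes 120 N, or if a joint passes its speed limit or range.

## Robot

A 6-joint arm with a two-finger parallel gripper is mounted at the origin on a cart in front of the work surface, level with it; the furniture and walls round the work are solid. World frame = base frame: x ahead of the robot, y to its left, z up, the work surface at z = 0. Lengths are in mm, angles in degrees, forces in N, time in s.
With the tool pointing down it reaches from about 150 to 775 mm from the base axis. Payload 6.1 kg.
Tool frame: the origin (TCP) lies at the very end of the fingers, on their centre line; the grasp point (between the pads) lies 19 mm behind it; x points along the fingers, y is the direction in which the jaws open and shut, and the axes are right-handed (so a half turn about x gives the same grasp; the last joint's range is limited). The gripper opens to 85 mm and grips with 20 to 120 N. Pads are 22 mm wide; open, the fingers measure 114 mm over their backs; the gripper's body (76 mm by 85 mm) begins 54 mm behind the grasp point. The pads swing forward as they close: fully open they stand 13 mm farther back than shut.
Start: joints at [70.359, 7.208, -2.269, 80.523, 0, 90], TCP at [176.459, 494.44, 231.295] pointing down, gripper open.
Joint ranges: [-155.77, 155.77], [-54.66, 111.73], [-72.52, 77.12], [-102.08, 115.82], [-83.92, 84.16], [-180, 180]. Speed limits (degrees/s): [136.94, 136.94, 172.46, 180, 180, 180].

## Interface

Orientations are given as a 3x3 rotation matrix whose columns are the frame's x, y, z axes.
In Python, from workcell import * gives the robot as it stands. The module is installed in compiled form; this text tells all that it offers.
- The arm moves only by the tool jog_arm, never from a script. Its arguments are lists of equal length, an entry for each row: "delta_pos": the shift along the tool's x, y, z in mm, a list of three; "rotation": the turn, a rotation vector about the tool's x, y, z in rad, a list of three; "claw": the finger opening in mm, from 0 to 85.4. In form: {"delta_pos": [[tx, ty, tz], ...], "rotation": [[ax, ay, az], ...], "claw": [claw, ...]}. A call has 1 to 5 rows; each row shifts and turns the commanded pose from where the row before left it, along the tool's axes as they then stand; what a row does not reach is not made up. A row lasts 1/8 s, in which the tool goes at most 62.5 mm and 10.7 degrees, less where a joint would pass 70% of its speed; a pose out of reach is approached as far as the arm can. A call with a gripper value outside its range is refused whole. The fingers move at their own pace and stop on an object; the grip force is fixed at half the most. Time passes only in rows, so rows that do not move let the fingers close. It gives the time, the measured TCP pose, the force and the opening at its end, in the units of the state.
- observe(): the state, without advancing time (a new reading comes with each control period).
- capture(name): name is "side" or "top" or "wrist"; returns (picture, depth): 480x640x3 uint8, red, green, blue; 480x640 float32, mm along the optical axis (not along the pixel's ray), 0 where there is no reading.
- camera_params(name): a dict with "fov_y" (degrees; the focal length in pixels is half the picture's height over the tangent of half this angle, whatever the lens; pixels are square), "cx", "cy" (the principal point, pixels), "view" (4x4, takes a point from world to camera coordinates). Camera axes: x right, y up, looking along -z (the intrinsics and any distortion apply to the point x, -y, -z); pixel columns grow to the right and rows downward; lengths in mm; the calibration is good to about 2 mm. A picture is of the moment at which its call begins: read the wrist's pose just before it. camera_params takes no time and is no camera call; for the wrist camera it gives the pose at the moment of the call.
- job_done(): hands the job in, once; it reports no verdict.
Trained networks look in the newest picture that a camera, given by its name, has taken for a name from the list of things; names that differ only in an ending like _2 or _b are one class to them, and where a whole thing is asked for, a point or a joint stands for the part that bears it (a point fixed in the world has none). Each returns a list of dicts, best first, with "p" (0 to 1); they miss things now and then, are a little off and sometimes report something else, mostly with a low value. They report only what shows in the picture. A call takes as long as a camera call.
- silhouettes(label, camera): "mask" (480x640 bool, what is visible of it) and "extent" ([left, top, right, bottom] in pixels, round what is visible of it).
The state is a dict: "t": time; "joint_positions": joint angles; "qd": joint speeds; "effort": joint torques, N m; "tcp_pos": TCP position; "tcp_rot": TCP orientation; "ft_force": force on the tool from outside, world axes, zero at the start; "ft_torque": the same for the moment, N m; "gripper_width": finger opening in mm.
Only numpy, scipy, OpenCV 4.12 (cv2) and the standard library are available. Lean on these libraries where they do the work, as an engineer would, in place of code of your own. Each camera call takes 0.05 s, during which the arm holds its last target. There are 200 camera calls.

## Working session

There is one attempt and no reset: what is moved stays moved. The work goes in short steps, Python scripts to look and compute and a tool call to move; the robot and the scene stay as the last step left them, time stands still between calls to the robot, and variables do not carry over. Pictures are saved under pics/ and viewed, about 8 in all and at most 12, crops included, and the job is handed in when it is done.

Besides the shell and the picture viewer there is one more tool, called after ">>>" in YAML: its name, and indented under it one key for each argument. jog_arm: Moves the arm, as the interface text tells. Its arguments: {"type":"object","properties":{"delta_pos":{"type":"array"},"rotation":{"type":"array"},"claw":{"type":"array"}},"required":["delta_pos","rotation","claw"]}

```bash
mkdir -p pics; cat > h.py <<'E'
from workcell import *
import numpy as np, cv2
def cloud(name, depth):
    p=camera_params(name); f=240/np.tan(np.radians(p["fov_y"])/2)
    v,u=np.mgrid[0:480,0:640]
    c=np.stack([(u-p["cx"])/f*depth,-(v-p["cy"])/f*depth,-depth,np.ones_like(depth)],-1)
    w=c@np.linalg.inv(p["view"]).T
    w=w[...,:3]; w[depth<=0]=np.nan
    return w
def save(n,im): cv2.imwrite("pics/"+n,im[...,::-1])
E
python3 - <<'E'
from h import *
np.set_printoptions(precision=1,suppress=True)
s=observe();print(s["t"],s["tcp_pos"],s["tcp_rot"])
ims=[]
for c in("side","top"):
    p=camera_params(c);print(c,{k:v for k,v in p.items() if k!="view"},np.linalg.inv(p["view"])[:3])
    im,d=capture(c);W=cloud(c,d);save(c+"0.png",im)
    np.savez(c+".npz",im=im,W=W)
    for l in("dark","dark_door","dark_door_mark","light_door_mark","light_door","jigger","tumbler"):
        for r in silhouettes(l,c)[:1]:
            m=r["mask"];q=W[m];q=q[~np.isnan(q[:,0])]
            if len(q):print(c,l,round(r["p"],2),r["extent"],np.median(q,0),np.percentile(q,3,axis=0),np.percentile(q,97,axis=0))
E
```

```text
0.0 [176.3 494.1 230.5] [[-0.   0.3  0.9]
 [-0.   0.9 -0.3]
 [-1.  -0.   0. ]]
side {'fov_y': 45.92867896631876, 'cx': 319.4113873206336, 'cy': 244.87975553430945} [[   0.9    0.3   -0.4   79.6]
 [  -0.5    0.6   -0.6 -875.1]
 [   0.     0.7    0.7 1021.6]]
side dark 0.9 [337.7, 211.4, 449.7, 339.4] [ 650.  -237.9  172.8] [ 585.  -283.6   18.6] [ 750.5 -113.1  204.2]
side dark_door 0.86 [342.2, 226.4, 386.3, 335.3] [ 592.2 -194.9  123.4] [ 583.5 -265.8   16.6] [ 608.5 -106.7  204.5]
side dark_door_mark 0.87 [339.4, 226.1, 383.6, 335.7] [ 591.7 -198.   124.6] [ 583.4 -265.9   18.2] [ 602.1 -108.5  204.5]
side light_door_mark 0.72 [257.4, 143.9, 285.9, 237.1] [566.  188.7 126.7] [557.2 124.6  20.3] [577.8 281.  205.3]
side light_door 0.82 [256.6, 141.6, 286.5, 241.1] [566.1 189.8 124.3] [557.2 124.5  15.1] [581.7 285.3 205.2]
side jigger 0.8 [357.5, 340.6, 376.8, 371.9] [ 530.9 -325.2   36.7] [ 516.1 -339.3    4.5] [ 549.1 -306.4   74.4]
side tumbler 0.92 [307.6, 228.9, 334.4, 275.1] [601.5 -24.6  70.2] [577.  -40.6   9.2] [639.4  19.2  96. ]
top {'fov_y': 57.085232203822294, 'cx': 314
[... 227 characters left out ...]
6.9 -103.3  203.8]
top dark_door 0.65 [330.2, 197.8, 398.4, 238.1] [ 593.  -179.6  142.7] [ 582.9 -258.8   17.7] [ 606.7 -100.9  204.3]
top dark_door_mark 0.68 [328.0, 196.5, 395.8, 235.9] [ 593.  -179.5  142.9] [ 582.9 -258.9   16.8] [ 607.2 -101.4  204.3]
top light_door_mark 0.56 [174.1, 269.5, 254.8, 294.3] [567.3 206.2 158.5] [556.6 128.7  26. ] [582.2 283.5 204.7]
top light_door 0.89 [174.2, 264.2, 258.7, 295.6] [567.6 205.7 152.3] [556.7 127.4  16. ] [584.8 285.7 204.7]
top jigger 0.75 [401.4, 219.5, 420.4, 238.1] [ 531.2 -317.9   35.5] [ 514.4 -334.4    3.7] [ 547.5 -301.7   70.9]
top tumbler 0.84 [279.0, 223.7, 309.6, 262.4] [601.4  -1.1  90.4] [576.  -32.6  11.3] [639.1  31.2  95.5]
```

```bash
python3 - <<'E'
from h import *
np.set_printoptions(precision=2,suppress=True)
out=[]
for c in("side","top"):
    z=np.load(c+".npz");im,W=z["im"],z["W"]
    capture(c)
    m=silhouettes("dark_door",c)[0]["mask"]; q0=cv2.erode(m.astype(np.uint8),np.ones((3,3)))>0
    q=W[q0];q=q[~np.isnan(q[:,0])];q=q[(q[:,2]>30)&(q[:,2]<190)]
    for i in range(5):
        A=np.c_[q[:,1],np.ones(len(q))];k=np.linalg.lstsq(A,q[:,0],rcond=None)[0];r=q[:,0]-A@k;q=q[abs(r)<2.5*max(r.std(),1)]
    print(c,"x=%.4f y+%.2f"%tuple(k),"yaw deg",np.degrees(np.arctan(k[0])),r.std(),len(q),q[:,1].min(),q[:,1].max())
    hsv=cv2.cvtColor(im,cv2.COLOR_RGB2HSV)
    b=m&(hsv[...,2]>130)&(hsv[...,1]>70)
    vv,uu=np.nonzero(b);Q=W[b];Q=Q[abs(Q[:,2]-172)<16];print("brass",len(Q),np.nanmean(Q,0))
    # carcass top
    md=silhouettes("dark",c)[0]["mask"];T=W[md];T=T[(T[:,2]>197)]
    print("top rect",cv2.minAreaRect(T[:,:2].astype(np.float32)))
a=cv2.resize(np.load("side.npz")["im"][120:390,230:490],None,fx=1.5,fy=2*.75)
b=cv2.resize(np.load("top.npz")["im"][100:370,150:450],None,fx=1.3,fy=1.5)
save("c0.png",np.hstack([a,b]))
E
```

```text
side x=0.1115 y+612.67 yaw deg 6.364607612008072 0.8970697749279237 1894 -267.9291512105159 -103.5811899364262
brass 41 [ 585.03 -235.69  174.72]
top rect ((676.6221313476562, -192.67640686035156), (175.50926208496094, 174.69891357421875), 83.39810943603516)
top x=0.1129 y+611.69 yaw deg 6.443742222384184 0.5345916452050349 854 -258.3577551352406 -99.27737646869231
brass 0 [nan nan nan]
top rect ((676.0164794921875, -190.92221069335938), (170.37005615234375, 172.72976684570312), 83.85706329345703)<stdin>:14: RuntimeWarning: Mean of empty slice
```

View pics/c0.png

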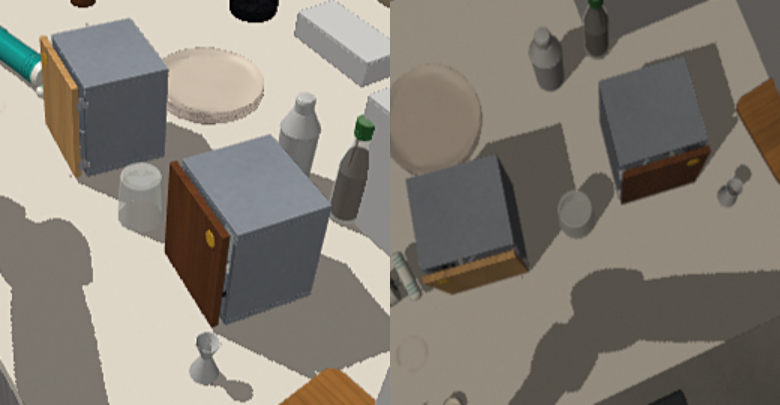

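The dark cupboard is on the right: its brass mark is at about (209,238) in the left crop, the jigger in front of its right edge and the tumbler to its left. The door is shut. Next I plan the transit to a horizontal standoff in front of the mark.

```bash
cat >> h.py <<'E'
from scipy.spatial.transform import Rotation as Ro
a=np.radians(-6.4); D=np.array([np.cos(a),np.sin(a),0]); L=np.array([-np.sin(a),np.cos(a),0]); Z=np.array([0,0,1.])
RH=np.c_[D,L,Z]
MARK=np.array([585.8,-235.5,172]); HINGE=MARK+136*L+12*D
def plan(P,R,n,m=None):
    """print n tool-frame rows from the present pose to (P,R), turn within the first m rows"""
    s=observe();R0=np.array(s["tcp_rot"]);p=np.array(s["tcp_pos"]);m=m or n
    rv=Ro.from_matrix(R0.T@R).as_rotvec()/m;st=(np.array(P)-p)/n
    print("now",p.round(1),"shift",np.linalg.norm(st).round(1),"turn",np.degrees(np.linalg.norm(rv)).round(1))
    for k in range(n):
        print((R0.T@st).round(1).tolist(),rv.round(3).tolist() if k<m else 0)
        if k<m:R0=R0@Ro.from_rotvec(rv).as_matrix()
E
python3 - <<'E'
from h import *
print(HINGE)
plan(MARK-80*D,RH,15,10)
E
```

```text
[ 612.88498981 -101.68519018  172.        ]
now [176.5 494.4 231.3] shift 53.0 turn 9.1
[4.0, -37.9, 36.9] [-0.018, -0.156, 0.018]
[8.9, -38.7, 35.2] [-0.018, -0.156, 0.018]
[13.5, -39.5, 32.7] [-0.018, -0.156, 0.018]
[17.7, -40.3, 29.5] [-0.018, -0.156, 0.018]
[21.2, -41.2, 25.7] [-0.018, -0.156, 0.018]
[24.2, -42.0, 21.4] [-0.018, -0.156, 0.018]
[26.4, -42.8, 16.7] [-0.018, -0.156, 0.018]
[27.8, -43.6, 11.7] [-0.018, -0.156, 0.018]
[28.5, -44.3, 6.5] [-0.018, -0.156, 0.018]
[28.2, -44.8, 1.2] [-0.018, -0.156, 0.018]
[27.2, -45.3, -4.0] 0
[27.2, -45.3, -4.0] 0
[27.2, -45.3, -4.0] 0
[27.2, -45.3, -4.0] 0
[27.2, -45.3, -4.0] 0
```

>>> jog_arm:
  delta_pos:
    - [4,-38,37]
    - [9,-38.7,35]
    - [13.5,-39.5,32.7]
    - [17.7,-40.3,29.5]
    - [21.2,-41.2,25.7]
  rotation:
    - [-0.018,-0.156,0.018]
    - [-0.018,-0.156,0.018]
    - [-0.018,-0.156,0.018]
    - [-0.018,-0.156,0.018]
    - [-0.018,-0.156,0.018]
  claw: [0,0,0,0,0]

```text
t: 1.72
tcp_pos: [286.7, 252.8, 211.7]
tcp_rot: [[0.699, 0.225, 0.679], [-0.126, 0.973, -0.192], [-0.704, 0.049, 0.709]]
ft_force: [0.2, 0.5, 0.2]
gripper_width: -0.0
```

```bash
python3 - <<'E'
from h import *
print(observe()["joint_positions"])
plan(MARK-80*D,RH,10,5)
E
```

```text
[ 74.55203511 -17.93694104 -38.2351301   64.46924014 -45.02386864
  86.55681449]
now [286.7 252.8 211.7] shift 52.9 turn 9.0
[24.2, -41.9, 21.3] [-0.018, -0.156, 0.018]
[26.4, -42.7, 16.6] [-0.018, -0.156, 0.018]
[27.8, -43.5, 11.6] [-0.018, -0.156, 0.018]
[28.4, -44.1, 6.4] [-0.018, -0.156, 0.018]
[28.2, -44.7, 1.2] [-0.018, -0.156, 0.018]
[27.2, -45.2, -4.0] 0
[27.2, -45.2, -4.0] 0
[27.2, -45.2, -4.0] 0
[27.2, -45.2, -4.0] 0
[27.2, -45.2, -4.0] 0
```

```bash
python3 - <<'E'
from h import *
plan(MARK-80*D,np.array(observe()["tcp_rot"]),10,1)
E
```

```text
now [286.7 252.8 211.7] shift 52.9 turn 0.0
[24.2, -41.9, 21.3] [0.0, 0.0, 0.0]
[24.2, -41.9, 21.3] 0
[24.2, -41.9, 21.3] 0
[24.2, -41.9, 21.3] 0
[24.2, -41.9, 21.3] 0
[24.2, -41.9, 21.3] 0
[24.2, -41.9, 21.3] 0
[24.2, -41.9, 21.3] 0
[24.2, -41.9, 21.3] 0
[24.2, -41.9, 21.3] 0
```

>>> jog_arm:
  delta_pos:
    - [24,-42,21]
    - [24,-42,21]
    - [24,-42,21]
    - [24,-42,21]
    - [24,-42,21]
  rotation:
    - [0,0,0]
    - [0,0,0]
    - [0,0,0]
    - [0,0,0]
    - [0,0,0]
  claw: [0,0,0,0,0]

```text
t: 2.35
tcp_pos: [385.3, 33.8, 190.9]
tcp_rot: [[0.691, 0.228, 0.686], [-0.125, 0.972, -0.197], [-0.711, 0.05, 0.701]]
ft_force: [-0.1, -0.5, -0.4]
gripper_width: -0.3
```

```bash
python3 - <<'E'
from h import *
print(observe()["joint_positions"])
plan(MARK-80*D,RH,5,5)
E
```

```text
[ 21.34881337 -42.49699174 -55.10926906  37.31543813 -21.60191664
  27.74224883]
now [385.3  33.8 190.9] shift 57.5 turn 9.2
[25.9, -45.3, 24.2] [-0.019, -0.158, 0.018]
[28.5, -46.2, 19.0] [-0.019, -0.158, 0.018]
[30.2, -47.1, 13.5] [-0.019, -0.158, 0.018]
[31.0, -47.9, 7.8] [-0.019, -0.158, 0.018]
[30.9, -48.5, 1.9] [-0.019, -0.158, 0.018]
```

>>> jog_arm:
  delta_pos:
    - [26,-45.3,24.2]
    - [28.5,-46.2,19]
    - [30.2,-47.1,13.5]
    - [31,-48,7.8]
    - [31,-48.5,2]
  rotation:
    - [-0.019,-0.158,0.018]
    - [-0.019,-0.158,0.018]
    - [-0.019,-0.158,0.018]
    - [-0.019,-0.158,0.018]
    - [-0.019,-0.158,0.018]
  claw: [0,0,0,0,0]

```text
t: 2.98
tcp_pos: [513.7, -188.3, 228.5]
tcp_rot: [[0.96, 0.121, 0.252], [-0.105, 0.992, -0.077], [-0.259, 0.047, 0.965]]
ft_force: [2.6, 0.6, 1.0]
gripper_width: -0.2
```

```bash
python3 - <<'E'
from h import *
print(observe()["joint_positions"])
plan(MARK-60*D,RH,5,2)
im,d=capture("wrist");save("w1.png",im)
W=cloud("wrist",d)
hsv=cv2.cvtColor(im,cv2.COLOR_RGB2HSV)
b=(hsv[...,2]>120)&(hsv[...,1]>90)&(abs(W[...,2]-172)<25)&(np.linalg.norm(W[...,:2]-MARK[:2],axis=-1)<45)
v,u=np.nonzero(b);print(len(u),u.mean(),v.mean(),np.nanmean(W[b],0),np.nanmin(W[b],0),np.nanmax(W[b],0))
E
```

```text
[-34.38941457 -25.70095125 -72.38886075 -29.74148262  27.12785861
  -5.09223563]
now [ 513.7 -188.3  228.5] shift 14.1 turn 7.6
[6.2, -8.3, -9.6] [-0.024, -0.131, 0.002]
[4.8, -8.0, -10.6] [-0.024, -0.131, 0.002]
[3.4, -7.8, -11.3] 0
[3.4, -7.8, -11.3] 0
[3.4, -7.8, -11.3] 0
9456 272.08745769881557 199.93908629441626 [ 589.12258532 -230.14603988  173.06722221] [ 582.39632374 -272.13602662  147.01552814] [ 595.45246423 -190.96985241  196.99951785]
```

View pics/w1.png

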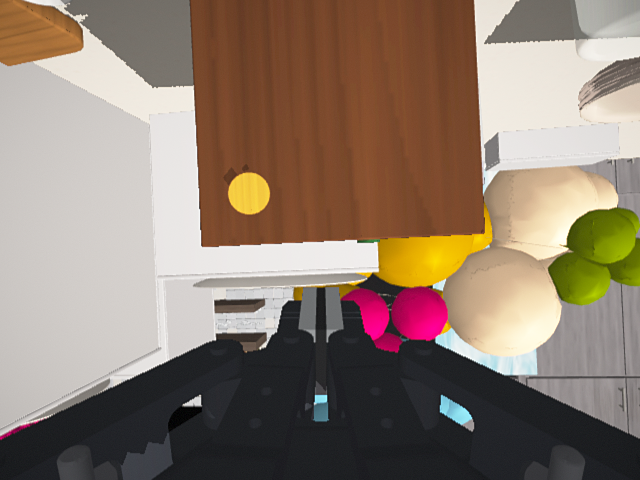

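The wrist image is upside down. The brass mark is at (249,193), and the door fills x 190–485. J3 is at its limit, so I keep a slight downward tilt and move outward.

```bash
cat >> h.py <<'E'
def tilt(deg): return RH@Ro.from_euler("y",deg,degrees=True).as_matrix()
def brass():
    im,d=capture("wrist");W=cloud("wrist",d);h=cv2.cvtColor(im,cv2.COLOR_RGB2HSV)
    b=(h[...,0]>18)&(h[...,0]<32)&(h[...,2]>180)&(h[...,1]>100)&(np.linalg.norm(W[...,:2]-MARK[:2],axis=-1)<60)&(W[...,2]<205)
    v,u=np.nonzero(b);return im,len(u),(u.mean(),v.mean()),np.nanmean(W[b],0).round(1)
E
python3 - <<'E'
from h import *
print(brass()[1:])
plan(MARK-30*D,tilt(15),4,1)
E
```

```text
(1393, (np.float64(259.78248384781045), np.float64(199.42928930366116)), array([ 580.7, -232.4,  168.5]))
now [ 515.1 -192.1  220.7] shift 18.8 turn 3.3
[14.2, -9.3, -8.1] [-0.056, -0.014, 0.002]
[14.1, -8.8, -8.8] 0
[14.1, -8.8, -8.8] 0
[14.1, -8.8, -8.8] 0
```

>>> jog_arm:
  delta_pos:
    - [14,-9,-8]
    - [14,-9,-9]
    - [14,-9,-9]
    - [14,-9,-9]
    - [0,0,0]
  rotation:
    - [-0.056,-0.014,0]
    - [0,0,0]
    - [0,0,0]
    - [0,0,0]
    - [0,0,0]
  claw: [0,0,0,0,0]

```text
t: 3.7
tcp_pos: [556.9, -226.8, 178.1]
tcp_rot: [[0.96, 0.103, 0.26], [-0.1, 0.995, -0.026], [-0.262, -0.001, 0.965]]
ft_force: [0.3, -0.6, 0.1]
gripper_width: -0.1
```

```bash
python3 - <<'E'
from h import *
s=observe();print(s["joint_positions"],s["tcp_pos"])
im,*r=brass();print(r);print(observe()["tcp_pos"])
plan(MARK-20*D,tilt(10),4,1)
E
```

```text
[-35.83462102  -8.12248583 -71.90395762 -46.42479348  28.7613103
  -8.61663351] [ 556.87518444 -226.76160757  178.05675643]
[1365, (np.float64(303.1062271062271), np.float64(278.66080586080585)), array([ 582.9, -237.1,  170.1])]
[ 556.63099865 -226.52669993  178.63158509]
now [ 556.6 -226.5  178.6] shift 3.3 turn 5.1
[2.8, -1.4, -1.0] [0.003, -0.089, -0.008]
[2.7, -1.4, -1.2] 0
[2.7, -1.4, -1.2] 0
[2.7, -1.4, -1.2] 0
```

```bash
python3 - <<'E'
from h import *
plan(MARK-12*D-6*Z,tilt(15),4,1)
E
```

```text
now [ 556.6 -226.5  178.6] shift 5.7 turn 0.5
[5.2, -1.5, -1.9] [0.004, -0.002, -0.008]
[5.2, -1.4, -1.9] 0
[5.2, -1.4, -1.9] 0
[5.2, -1.4, -1.9] 0
```

>>> jog_arm:
  delta_pos:
    - [5,-2,-2]
    - [5,-2,-2]
    - [5,-2,-2]
    - [4,0,-2]
    - [0,0,0]
  rotation:
    - [0,0,0]
    - [0,0,0]
    - [0,0,0]
    - [0,0,0]
    - [0,0,0]
  claw: [0,0,0,0,0]

```text
t: 4.38
tcp_pos: [572.5, -234.8, 166.1]
tcp_rot: [[0.96, 0.103, 0.259], [-0.1, 0.995, -0.025], [-0.26, -0.002, 0.966]]
ft_force: [0.1, -0.6, -0.3]
gripper_width: 0.1
```

```bash
python3 - <<'E'
from h import *
s=observe();print(s["joint_positions"],s["tcp_pos"],s["ft_force"])
plan(MARK-1*D-5*Z,tilt(15),4,1)
im,*r=brass();print(r);save("w2.png",im)
E
```

```text
[-35.40765936  -3.54197177 -71.13633729 -50.42711394  28.33878767
  -8.46541846] [ 572.45921217 -234.84199571  166.14858993] [ 0.13708157 -0.56675552 -0.34832793]
now [ 572.5 -234.8  166.1] shift 3.1 turn 0.5
[2.9, 0.2, 1.0] [0.004, -0.001, -0.007]
[2.9, 0.2, 1.0] 0
[2.9, 0.2, 1.0] 0
[2.9, 0.2, 1.0] 0
[7, (np.float64(311.85714285714283), np.float64(298.2857142857143)), array([ 582.7, -239.3,  164.5])]
```

View pics/w2.png

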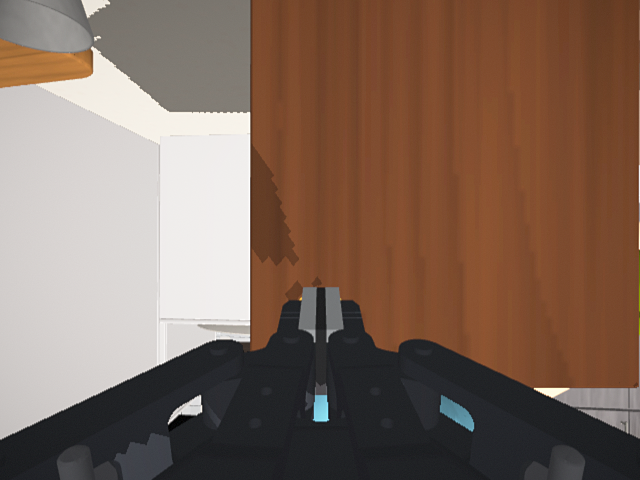

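The fingertips at (320,290) now cover the brass mark. Pressing forward in small steps.

>>> jog_arm:
  delta_pos:
    - [2.9,0,0.8]
    - [2.9,0,0.8]
    - [1.9,0,0.5]
    - [1.5,0,0.4]
    - [0,0,0]
  rotation:
    - [0,0,0]
    - [0,0,0]
    - [0,0,0]
    - [0,0,0]
    - [0,0,0]
  claw: [0,0,0,0,0]

```text
t: 5.05
tcp_pos: [582.0, -235.9, 166.9]
tcp_rot: [[0.961, 0.103, 0.258], [-0.101, 0.995, -0.024], [-0.259, -0.003, 0.966]]
ft_force: [0.2, 0.4, -0.4]
gripper_width: -0.2
```

>>> jog_arm:
  delta_pos:
    - [1.5,0,0.4]
    - [1.5,0,0.4]
    - [0,0,0]
  rotation:
    - [0,0,0]
    - [0,0,0]
    - [0,0,0]
  claw: [0,0,0]

```text
t: 5.42
tcp_pos: [584.9, -236.3, 166.8]
tcp_rot: [[0.961, 0.104, 0.258], [-0.101, 0.995, -0.024], [-0.259, -0.003, 0.966]]
ft_force: [-2.9, -0.3, 0.4]
gripper_width: -0.2
```

>>> jog_arm:
  delta_pos:
    - [1,0,0.3]
    - [1,0,0.3]
    - [0,0,0]
  rotation:
    - [0,0,0]
    - [0,0,0]
    - [0,0,0]
  claw: [0,0,0]

```text
t: 5.8
tcp_pos: [587.0, -236.6, 166.8]
tcp_rot: [[0.961, 0.104, 0.258], [-0.101, 0.995, -0.024], [-0.259, -0.003, 0.966]]
ft_force: [-3.4, -1.2, 0.4]
gripper_width: 0.4
```

>>> jog_arm:
  delta_pos:
    - [1.2,0,0.3]
    - [1,0,0.3]
    - [0,0,0]
  rotation:
    - [0,0,0]
    - [0,0,0]
    - [0,0,0]
  claw: [0,0,0]

```text
t: 6.18
tcp_pos: [589.3, -236.9, 166.8]
tcp_rot: [[0.961, 0.104, 0.258], [-0.101, 0.995, -0.024], [-0.259, -0.003, 0.966]]
ft_force: [-4.5, -1.8, -0.5]
gripper_width: 0.2
```

```bash
python3 - <<'E'
from h import *
plan(MARK-110*D-10*L+80*Z,tilt(55),4,4)
E
```

```text
now [ 589.3 -236.9  166.8] shift 35.6 turn 10.0
[-33.0, -2.1, 13.2] [0.002, 0.174, -0.001]
[-34.8, -2.1, 7.3] [0.002, 0.174, -0.001]
[-35.5, -2.2, 1.1] [0.002, 0.174, -0.001]
[-35.2, -2.2, -5.0] [0.002, 0.174, -0.001]
```

>>> jog_arm:
  delta_pos:
    - [-50,0,-12]
    - [-45,0,-2]
    - [-33,-2,6]
    - [-33,-2,6]
    - [0,0,0]
  rotation:
    - [0,0.0,0]
    - [0,0.17,0]
    - [0,0.17,0]
    - [0,0.17,0]
    - [0,0.17,0]
  claw: [0,0,0,0,0]

```text
t: 6.8
tcp_pos: [498.5, -242.9, 194.5]
tcp_rot: [[0.743, 0.108, 0.66], [-0.085, 0.994, -0.068], [-0.664, -0.006, 0.748]]
ft_force: [2.1, -0.4, -0.5]
gripper_width: -0.0
```

```bash
python3 - <<'E'
from h import *
np.set_printoptions(precision=1,suppress=True)
s=observe();print(s["joint_positions"],s["tcp_pos"],s["ft_force"])
o=[]
for c in("side","top"):
    im,d=capture(c);W=cloud(c,d)
    for l in("dark_door","jigger","tumbler","light_door"):
        for r in silhouettes(l,c)[:1]:
            q=W[cv2.erode(r["mask"].astype(np.uint8),np.ones((3,3)))>0];q=q[~np.isnan(q[:,0])];print(c,l,round(r["p"],2),np.median(q,0),np.percentile(q,3,axis=0),np.percentile(q,97,axis=0))
            if l=="dark_door":
                q=q[(q[:,2]>30)&(q[:,2]<190)];(vx,vy,x,y)=cv2.fitLine(q[:,:2].astype(np.float32),cv2.DIST_HUBER,0,.01,.01).ravel();print("door dir",np.degrees(np.arctan2(vx,vy)),x,y)
    o.append(cv2.resize(im[100:390,150:500],(400,330)))
save("c1.png",np.hstack(o))
E
```

```text
[-38.  -20.2 -48.6  17.8  23.  -22.6] [ 498.5 -242.9  194.5] [ 2.1 -0.4 -0.5]
side dark_door 0.63 [ 527.  -229.5  165.6] [ 517.6 -242.3   28.2] [ 597.8 -111.5  205.6]
door dir 28.4203 531.78 -218.49446
side tumbler 0.7 [603.2 -26.8  74.5] [578.3 -40.4  16.9] [635.9  15.5  96. ]
side light_door 0.84 [565.2 191.4 129.4] [557.  126.   33.9] [575.7 270.1 204.5]
top dark_door 0.61 [ 559.  -166.2  142.5] [ 520.4 -229.5   37.2] [ 598.6 -101.7  204. ]
door dir 31.379543 559.1292 -164.96277
top jigger 0.59 [ 532.2 -317.2   38.9] [ 517.1 -332.6   11.4] [ 545.5 -302.2   66.6]
top tumbler 0.77 [600.8  -0.8  90.6] [576.7 -30.3  31.1] [635.3  27.   95.7]
top light_door 0.85 [566.5 205.4 158.7] [556.5 130.6  44.1] [578.7 280.1 204.7]
```

View pics/c1.png

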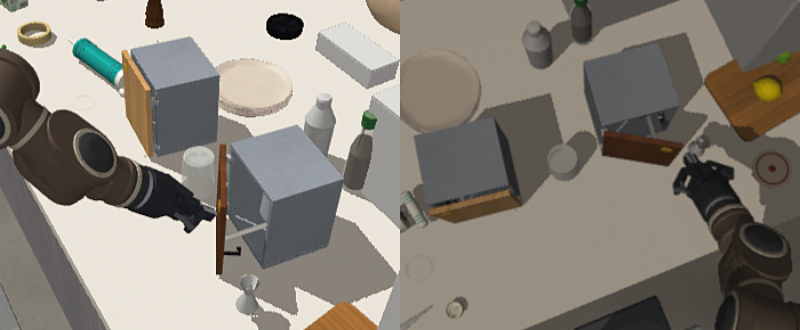

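The door popped ajar (about 25°), with the jigger, tumbler and pale door unmoved. Now I lift, turn the tool down and go behind the free edge.

```bash
cat >> h.py <<'E'
def behind(th,r,off):
    f=np.radians(6.4+th);u=-np.array([np.sin(f),np.cos(f),0]);nb=np.array([np.cos(f),-np.sin(f),0])
    return HINGE+r*u+off*nb
E
python3 - <<'E'
from h import *
P=behind(25,140,30);P[2]=245
print(P);plan(P+[-60,0,0],tilt(90),4,4)
R=tilt(90);print("then",R.T@[60,0,0], R.T@[0,0,-90])
E
```

```text
[ 565.55016527 -236.81259075  245.        ]
now [ 499.4 -242.9  191.5] shift 13.5 turn 12.1
[-7.8, 1.6, 10.9] [0.001, 0.212, 0.0]
[-10.0, 1.6, 9.0] [0.001, 0.212, 0.0]
[-11.6, 1.7, 6.7] [0.001, 0.212, 0.0]
[-12.8, 1.7, 4.1] [0.001, 0.212, 0.0]
then [1.32396483e-14 6.68813593e+00 5.96260751e+01] [ 9.00000000e+01  0.00000000e+00 -1.99840144e-14]
```

>>> jog_arm:
  delta_pos:
    - [-12,1.5,4]
    - [-12,1.5,8]
    - [-12,1.5,7]
    - [-12,1.5,5]
    - [-12,1.5,5]
  rotation:
    - [0,0.17,0]
    - [0,0.17,0]
    - [0,0.17,0]
    - [0,0.17,0]
    - [0,0.17,0]
  claw: [0,0,0,0,0]

```text
t: 7.92
tcp_pos: [497.7, -235.4, 259.1]
tcp_rot: [[-0.005, 0.108, 0.994], [-0.005, 0.994, -0.108], [-1.0, -0.006, -0.005]]
ft_force: [0.1, 0.1, 0.4]
gripper_width: -0.1
```

```bash
python3 - <<'E'
from h import *
P=behind(25,140,30);P[2]=242
print(observe()["joint_positions"]);plan(P,tilt(90),4,1)
E
```

```text
[-25.09729253  10.29095377   4.83589768  84.7041385   -0.39429263
 -18.9172943 ]
now [ 497.7 -235.4  259.1] shift 17.5 turn 0.5
[4.2, 1.5, 16.9] [0.004, -0.005, 0.006]
[4.3, 1.5, 16.9] 0
[4.3, 1.5, 16.9] 0
[4.3, 1.5, 16.9] 0
```

Over, then down behind the door in two steps.

>>> jog_arm:
  delta_pos:
    - [4,1.5,34]
    - [4,1.5,34]
    - [0,0,0]
    - [15,0,0]
    - [0,0,0]
  rotation:
    - [0,0,0]
    - [0,0,0]
    - [0,0,0]
    - [0,0,0]
    - [0,0,0]
  claw: [0,0,0,0,0]

```text
t: 8.55
tcp_pos: [563.6, -239.3, 233.4]
tcp_rot: [[-0.005, 0.108, 0.994], [-0.003, 0.994, -0.108], [-1.0, -0.004, -0.004]]
ft_force: [-0.7, 1.1, 1.2]
gripper_width: -0.2
```

```bash
python3 - <<'E'
from h import *
s=observe();print(s["tcp_pos"],s["ft_force"],behind(25,140,30))
o=[]
for c in("wrist","top"):
    im,d=capture(c);o.append(cv2.resize(im if c=="wrist" else im[140:290,280:480],(400,300)))
save("c2.png",np.hstack(o))
E
```

```text
[ 563.60256663 -239.30664214  233.40947257] [-0.65447426  1.07361725  1.20842884] [ 565.55016527 -236.81259075  172.        ]
```

View pics/c2.png

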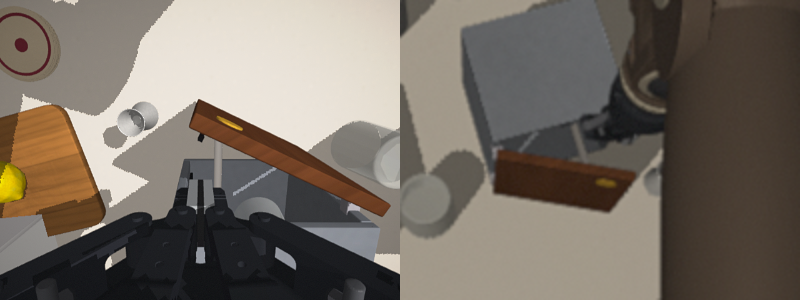

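The fingertips (left view, 203,185) hang over the gap between the door and the carcass; the plunger rod at (217,160) is low inside. Going down, then starting the sweep.

>>> jog_arm:
  delta_pos:
    - [25,0,0]
    - [25,0,0]
    - [25,0,0]
    - [0,0,0]
  rotation:
    - [0,0,0]
    - [0,0,0]
    - [0,0,0]
    - [0,0,0]
  claw: [0,0,0,0]

```text
t: 9.15
tcp_pos: [563.5, -239.5, 158.8]
tcp_rot: [[-0.005, 0.108, 0.994], [-0.003, 0.994, -0.108], [-1.0, -0.004, -0.005]]
ft_force: [-0.4, 0.2, 0.6]
gripper_width: 0.2
```

```bash
python3 - <<'E'
from h import *
s=observe();print(s["tcp_pos"],s["ft_force"])
p=np.array(s["tcp_pos"]);R=np.array(s["tcp_rot"])
for th in [25,30,36,42,48,54,60,66,71,76,80,84,87,90]:
    f=np.radians(th);off=14.5*abs(np.sin(f))+11*abs(np.cos(f))
    q=behind(th,138,off);q[2]=157
    print(th,q.round(1),(R.T@(q-p)).round(1));p=q
E
```

```text
[ 563.5139242  -239.45494268  158.76457787] [-0.42864172  0.19242887  0.5783629 ]
25 [ 554.7 -227.9  157. ] [  1.8  10.6 -10. ]
30 [ 544.5 -222.7  157. ] [  0.    4.  -10.7]
36 [ 532.7 -215.3  157. ] [  0.    6.1 -12.5]
42 [ 521.6 -206.7  157. ] [  0.    7.4 -12. ]
48 [ 511.2 -196.8  157. ] [  0.    8.7 -11.3]
54 [ 501.9 -185.7  157. ] [  0.   10.  -10.5]
60 [ 493.7 -173.5  157. ] [ 0.  11.2 -9.5]
66 [ 486.7 -160.3  157. ] [-0.  12.4 -8.3]
71 [ 482.  -148.7  157. ] [-0.  11.1 -5.9]
76 [ 478.3 -136.5  157. ] [-0.  11.7 -5. ]
80 [ 476.2 -126.5  157. ] [-0.   9.7 -3.2]
84 [ 474.8 -116.3  157. ] [-0.  10.  -2.5]
87 [ 474.2 -108.5  157. ] [-0.   7.7 -1.4]
90 [ 474.1 -100.7  157. ] [-0.   7.8 -0.9]
```

>>> jog_arm:
  delta_pos:
    - [1,10.5,-10]
    - [0,4,-10.5]
    - [0,6,-12.5]
    - [0,7.5,-12]
    - [0,8.5,-11.5]
  rotation:
    - [0,0,0]
    - [0,0,0]
    - [0,0,0]
    - [0,0,0]
    - [0,0,0]
  claw: [0,0,0,0,0]

```text
t: 9.78
tcp_pos: [512.3, -196.9, 159.7]
tcp_rot: [[-0.001, 0.107, 0.994], [-0.005, 0.994, -0.107], [-1.0, -0.005, -0.0]]
ft_force: [2.1, -0.6, 3.3]
gripper_width: -0.2
```

>>> jog_arm:
  delta_pos:
    - [0,10,-10.5]
    - [0,11,-9.5]
    - [0,12,-8]
    - [0,11,-6]
    - [0,11.5,-5]
  rotation:
    - [0,0,0]
    - [0,0,0]
    - [0,0,0]
    - [0,0,0]
    - [0,0,0]
  claw: [0,0,0,0,0]

```text
t: 10.4
tcp_pos: [479.5, -137.4, 158.6]
tcp_rot: [[-0.003, 0.107, 0.994], [-0.005, 0.994, -0.107], [-1.0, -0.005, -0.003]]
ft_force: [2.4, -0.4, 3.7]
gripper_width: -0.1
```

>>> jog_arm:
  delta_pos:
    - [0,9.5,-3]
    - [0,9,-2.5]
    - [0,7,-1.5]
    - [0,5,-1]
    - [0,0,0]
  rotation:
    - [0,0,0]
    - [0,0,0]
    - [0,0,0]
    - [0,0,0]
    - [0,0,0]
  claw: [0,0,0,0,0]

```text
t: 11.02
tcp_pos: [474.7, -106.5, 158.2]
tcp_rot: [[-0.004, 0.107, 0.994], [-0.004, 0.994, -0.107], [-1.0, -0.004, -0.003]]
ft_force: [0.9, -0.5, 0.7]
gripper_width: -0.2
```

```bash
cat >> h.py <<'E'
def door():
    for c in("side","top"):
        im,d=capture(c);W=cloud(c,d)
        for l in("dark_door","jigger","tumbler","light_door"):
          for r in silhouettes(l,c)[:1]:
            q=W[cv2.erode(r["mask"].astype(np.uint8),np.ones((3,3)))>0];q=q[~np.isnan(q[:,0])]
            if len(q)==0:continue
            print(c,l,round(r["p"],2),np.median(q,0).round(1),np.percentile(q,3,axis=0).round(1),np.percentile(q,97,axis=0).round(1))
            if l=="dark_door":
                q=q[(q[:,2]>30)];(vx,vy,x,y)=cv2.fitLine(q[:,:2].astype(np.float32),cv2.DIST_HUBER,0,.01,.01).ravel()
                print("opening",np.degrees(np.arctan2(vx,vy))%180-6.4,x,y)
        save("d_%s_%d.png"%(c,observe()["t"]*100),im)
E
python3 - <<'E'
from h import *
s=observe();print(s["tcp_pos"],s["ft_force"],s["t"]);door()
E
ls pics
```

```text
[ 474.68997699 -106.51298082  158.1778874 ] [ 0.92306841 -0.46850926  0.70334571] 11.025
side dark_door 0.91 [538.4 -88.8 105.8] [ 453.3 -100.5   21. ] [604.3 -74.1 202.4]
opening 92.8017 533.8058 -88.04517
side jigger 0.65 [ 530.4 -325.5   35.6] [ 516.8 -338.1    7.9] [ 546.9 -308.    72. ]
side light_door 0.69 [569.6 228.3 107.1] [562.4 173.4  24.7] [576.5 277.4 188.2]
top dark_door 0.9 [536.2 -78.2 191.7] [450.2 -90.1  65.3] [597.6 -63.3 205. ]
opening 92.9106 520.8152 -73.92102
top tumbler 0.56 [ 6.004e+02 -3.000e-01  9.080e+01] [576.6 -28.4  30.8] [635.8  28.7  95.8]
top light_door 0.66 [566.9 206.1 158.9] [556.5 131.4  42.3] [579.3 279.4 204.6]
c0.png
c1.png
c2.png
d_side_1127.png
d_top_1152.png
side0.png
top0.png
w1.png
w2.png
```

The door is at about 90°. Backing off sideways, then up and away.

>>> jog_arm:
  delta_pos:
    - [0,-15,0]
    - [0,-30,0]
    - [-50,-10,0]
    - [-50,0,0]
    - [-40,0,-40]
  rotation:
    - [0,0,0]
    - [0,0,0]
    - [0,0,0]
    - [0,0,0]
    - [0,0,0]
  claw: [0,0,0,0,0]

```text
t: 12.15
tcp_pos: [430.7, -158.0, 300.0]
tcp_rot: [[-0.002, 0.108, 0.994], [-0.005, 0.994, -0.108], [-1.0, -0.005, -0.002]]
ft_force: [-0.1, 0.1, 1.1]
gripper_width: 0.0
```

>>> jog_arm:
  delta_pos:
    - [0,-30,-50]
    - [0,-30,-50]
    - [0,0,0]
    - [0,0,0]
  rotation:
    - [0,0,0]
    - [0,0,0]
    - [0,0,0]
    - [0,0,0]
  claw: [0,0,0,0]

```text
t: 12.65
tcp_pos: [324.0, -206.2, 299.6]
tcp_rot: [[-0.002, 0.109, 0.994], [-0.005, 0.994, -0.109], [-1.0, -0.005, -0.001]]
ft_force: [0.1, -0.5, 0.3]
gripper_width: 0.2
```

```bash
python3 - <<'E'
from h import *
s=observe();print(s["tcp_pos"],s["ft_force"],s["t"]);door()
import glob
f=[sorted(glob.glob("pics/d_%s_*"%c))[-1] for c in("side","top")]
save("c3.png",np.hstack([cv2.resize(cv2.imread(x)[100:400,150:500,::-1],(400,340)) for x in f]))
E
```

```text
[ 323.975555   -206.22771212  299.62261892] [ 0.08823116 -0.4840996   0.3458346 ] 12.65
side dark_door 0.64 [526.2 -86.9 120.9] [ 453.1 -100.    23.6] [602.9 -74.  203.4]
opening 92.75847 527.10004 -86.972404
side jigger 0.96 [ 530.1 -325.6   37.7] [ 516.5 -338.     8.9] [ 547.3 -307.8   71.2]
side light_door 0.95 [565.  183.7 126.3] [556.9 124.9  28.3] [575.9 272.4 204.7]
top dark_door 0.57 [523.3 -76.7 197.4] [451.1 -90.9  73.3] [598.  -63.5 205.4]
opening 92.64098 523.39307 -75.22229
top jigger 0.54 [ 531.5 -315.4   32.5] [ 516.  -332.3    6.1] [ 546.  -301.2   67. ]
top tumbler 0.63 [6.016e+02 2.000e-01 9.080e+01] [576.8 -29.   28. ] [637.4  30.   95.8]
top light_door 0.65 [566.7 204.5 162.9] [556.4 130.5  49. ] [578.8 278.  204.8]
```

View pics/c3.png

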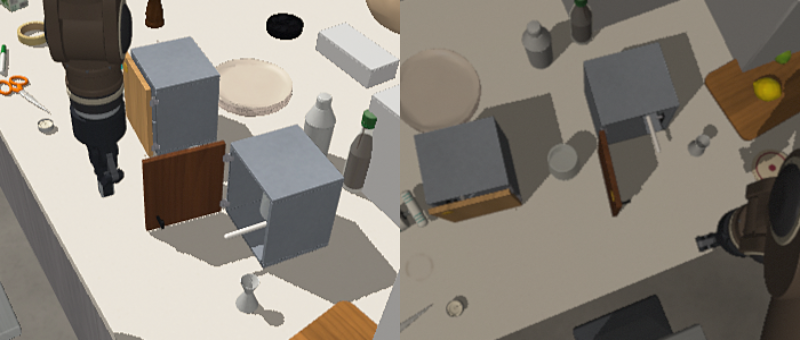

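The picture shows the dark door standing square to the cupboard (side view, 185,185), with the hand clear and the bystanders in place. Handing in.

```bash
python3 -c "
from workcell import *
print(job_done())"
```

```text
the job is handed in; nothing more can be done
None
```

The dark door is wide open, at about 92.7° to the cupboard's front, and I handed the job in at about 13 s.

- **Press:** I pressed with the closed fingertips on the brass mark, reading about 4.5–5 N, then let go. The door popped ajar to about 25° (0.43 rad).
- **Push:** I lowered the fingertips behind the door's free edge and swept it open. The force read at the end of each move stayed under about 5 N.
- **Last checks:** Both cameras put the door at about 92.7°, unchanged after the hand left. By my own geometry the fingers had brought it to about 88°, so it is between 88° and 93°.
- **Bystanders:** The jigger, the tumbler and the pale door measured within a few mm of their first readings. The last side view did not detect the tumbler, so its check rests on the top camera.
- **Hand:** It ended about 130 mm from the door, with nothing touching it.

One thing went off plan: the elbow reached its range limit (J3 at -72.4°, limit -72.5°) on the horizontal approach. I kept a 15° downward tilt for the press so the arm had room.

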